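Clamp the shaker in the holding stand and keep the lever held

TASK

The cap of the dusting shaker is stuck and a colleague wants to unscrew it. Stand the shaker upright on the narrow pedestal of the holding stand and let go of it there; then swing the stand's spring-loaded T-lever towards the shaker until the lever stands upright, so that its sprung pad clamps the shaker against the two posts, and keep holding it there. The program finishes while the lever is still held upright; leave the jar, lid, cup and nozzles where they are.

Things in the scene. Friction and masses are not known exactly. Their poses are not given: they have to be found in the camera images.
- shaker_center (a point): centre (half-way up, 50.5 mm above the underside) of the shaker: a loose closed round container 101 mm tall, about 0.16 kg, upright on the table. Pale body 54 mm in diameter up to 70 mm, then a dark ribbed screw cap 58 mm in diameter from 70 to 101 mm up, which can be gripped from above. z is its own axis.
- stand: the holding stand, fixed: steel base plate 10 mm thick, local x -145 to +65 mm, y -45 to +45 mm. Origin on the table top under the pedestal's axis; z up; local +x is the way the lever's top swings when pushed, from lever to pedestal to posts; y is level, along the T-bar. Nothing overhangs the pedestal.
- pedestal_top (a point): centre of the flat top of the pedestal, a round metal stub 44 mm in diameter (narrower than the shaker), 35 mm above the table. The shaker stands on it with its axis on this point, a few mm off is fine; it then clears the posts by about 4 mm and the resting pad by 11 mm. Clamped, it slides about 5 mm along the stand's +x until it meets both posts.
- posts (a point): point midway between the two upright rubber-covered posts (14 mm in diameter, at the stand's x = 31, y = +22 and -22 mm) at their tops, 84 mm above the table (thin steel tips go to 90 mm). They form a V in front of an upright plate (x 39 to 49, y -38 to +38 mm, top 80 mm high).
- lever_grip (a point): centre of the T-bar on top of the lever: round black bar 18 mm in diameter, 80 mm long, level along the stand's y, 165 mm from the pivot, on a 12 mm rod. At rest it is at the stand's x = -117 mm, 179 mm high; with the lever upright at x = -45 mm, 195 mm high. It can be pushed from behind (its -x side) with closed fingers reaching down past it, or pinched from above.
- pivot (a point): centre of the lever's pivot, level along the stand's y, at the stand's x = -45 mm, 30 mm above the table.
- lever (a joint): angle of the lever in rad: 0 = at rest, leaning 0.45 (26 degrees) away from the shaker; grows as it swings towards the shaker; 0.45 = upright; end stop 0.65. A spring drives it back to 0. The pad meets a seated shaker at about 0.31; beyond, the pad's spring gives way. Push needed at the T-bar: about 3 N at first, 7 N at upright.
- jar: empty open glass jar, 54 mm in diameter, 93 mm tall, standing on the table; origin at the centre of its underside. To be left alone.
- loose_lid: flat round jar lid, 54 mm in diameter, 12 mm tall, lying on the table; origin at the centre of its underside. To be left alone.
- cup: cream measuring cup 65 mm in diameter with a flat handle, 66 x 124 mm overall, 60 mm tall; origin at the centre of its underside. To be left alone.
- nozzle_near: steel piping nozzle, a cone 33 mm wide at its foot and 44 mm tall, standing on its wide end beside the stand; origin at the centre of its underside. To be left alone.
- nozzle_far: a second piping nozzle, the same as the first. To be left alone.
- pad: the sprung pad carried by the lever, a rubber-faced disc 30 mm in diameter and 8 mm thick on a steel pin, 45 mm up the lever from its pivot, its face 30 mm ahead of the lever rod when unloaded (origin on the rod's axis).
- shaker: the shaker itself, as described for shaker_center; origin at the centre of its underside.
Not all that is in view belongs to the job. Leave any green look-alike of the shaker alone.

How it is judged:
By the outcome, as a careful person would: the job done as asked, in the order asked, and still so for the second after the job is handed in, while the arm keeps its last pose, push and grip.
It also fails if it takes over 48 s, if anything falls off the work surface, if the arm or the gripper's body presses on something with over 40 N, if the wrist force passes 120 N, or if a joint passes its speed limit or range.

ROBOT

A 6-joint arm with a two-finger parallel gripper is mounted at the origin on a cart in front of the work surface, level with it; the furniture and walls round the work are solid. World frame = base frame: x ahead of the robot, y to its left, z up, the work surface at z = 0. Lengths are in mm, angles in rad, forces in N, time in s.
With the tool pointing down it reaches from about 275 to 1000 mm from the base axis. Payload 8.4 kg.
Tool frame: the origin (TCP) lies at the very end of the fingers, on their centre line; the grasp point (between the pads) lies 19 mm behind it (r.pinch_z is the distance from the TCP to the grasp point, in mm); z points along the fingers, y is the line along which they close (so a half turn about z gives the same grasp; the last joint's range is limited). The gripper opens to 85 mm and grips with 20 to 120 N. Pads are 22 mm wide; open, the fingers measure 114 mm over their backs; the gripper's body (76 mm by 85 mm) begins 54 mm behind the grasp point. The pads swing forward as they close: fully open they stand 13 mm farther back than shut.
Start: joints at [1.16, 0.353, 1.633, -0, 1.155, -0.002], TCP at [248.442, 573.502, 231.281] pointing down, gripper open.
Joint ranges: [-2.63, 2.63], [-0.92, 2.1], [0.06, 2.66], [-1.3, 4.44], [0, 2.69], [-3.02, 3.02]. Speed limits (rad/s): [2.22, 2.22, 2.79, 3.14, 3.14, 3.14].

INTERFACE

Orientations are given as [roll, pitch, yaw] about the fixed x, y, z axes, in that order (R = Rz(yaw) Ry(pitch) Rx(roll)).
In Python, from rig import r gives the robot as it stands.
- The arm moves only by the tool carry_out, never from a script. Its argument "series" is a list of rows, each a list of 7 numbers: the turn, a rotation vector about the tool's x, y, z as a fraction of full scale, then the shift along the tool's x, y, z as a fraction of full scale, then the gripper command: -1 is fully open, 1 is shut, values between are in proportion. A call has 1 to 8 rows; each row is the pose to reach, as a shift and turn from the pose commanded when the call began, along the tool's axes at that moment, turning the shorter way round; what a row does not reach only later rows make up. Full scale, the value 1, is 0.25 m for a shift and pi rad for a turn. A row lasts 1/8 s, in which the tool goes at most 62.5 mm and 10.7 degrees, less where a joint would pass 70% of its speed; a pose out of reach is approached as far as the arm can. A call with a number of a shift or a turn outside -1 to 1 is refused whole. A call with a gripper value outside its range is refused whole. The fingers move at their own pace and stop on an object; "force" is the grip in N (left out, the last holds). Time passes only in rows, so rows that repeat a pose let the fingers close. It gives the time, the measured TCP pose, the force, the opening and the grip force at its end, in the units of the state.
- r.sense(): the state, without advancing time (a new reading comes with each control period).
- r.grab_frame(name): name is "side" or "top" or "wrist"; returns the picture (384x512x3 uint8, red, green, blue); there is no depth.
- r.get_calibration(name): a dict with "K" (3x3 intrinsics, pixels), "distortion" ([k1, k2, p1, p2, k3] as OpenCV has them; the pictures are not rectified), "pose" (4x4, takes a point from camera to world coordinates). Camera axes: x right, y up, looking along -z (the intrinsics and any distortion apply to the point x, -y, -z); pixel columns grow to the right and rows downward; lengths in mm; the calibration is good to about 2 mm. A picture is of the moment at which its call begins: read the wrist's pose just before it. get_calibration takes no time and is no camera call; for the wrist camera it gives the pose at the moment of the call.
- r.sign_off(): hands the job in; it is judged then, once.
Trained networks look in the newest picture that a camera, given by its name, has taken for a name from the list of things; names that differ only in an ending like _2 or _b are one class to them, and where a whole thing is asked for, a point or a joint stands for the part that bears it (a point fixed in the world has none). Each returns a list of dicts, best first, with "score" (0 to 1); they miss things now and then, are a little off and sometimes report something else, mostly with a low value. They report only what shows in the picture. A call takes as long as a camera call. They do not tell look-alikes from the thing itself.
- r.silhouettes(camera, label): "region" (384x512 bool, what is visible of it) and "position" ([row, column] in pixels, amid what is visible of it).
The state is a dict: "clock": time; "qpos": joint angles; "qvel": joint speeds; "joint_efforts": joint torques, N m; "eef_pos": TCP position; "tcp_rot": TCP orientation; "contact_force": force on the tool from outside, world axes, zero at the start; "wrist_torque": the same for the moment, N m; "opening": opening from 0.0 (shut) to 1.0 (fully open); "grasp_force": force on a finger pad.
Only numpy, scipy, OpenCV 4.12 (cv2) and the standard library are available. Lean on these libraries where they do the work, as an engineer would, in place of code of your own. Each camera call takes 0.05 s, during which the arm holds its last target. There are 200 camera calls.

## Working session

There is one attempt and no reset: what is moved stays moved. The work goes in short steps, Python scripts to look and compute and a tool call to move; the robot and the scene stay as the last step left them, time stands still between calls to the robot, and variables do not carry over. Pictures are saved under pics/ and viewed, at most 10 in all, crops included, and the job is handed in when it is done.

Besides the shell and the picture viewer there is one more tool, called as a command line: name --pt "numbers of a row" for each row, then --argument value for the rest. carry_out: Moves the arm, as the interface text tells. Its arguments: {"type":"object","properties":{"series":{"type":"array"},"force":{"type":"number"}},"required":["series"]}

```bash
mkdir -p pics; ls; cat > h.py <<'E'
import numpy as np, cv2
from rig import r
def save(n,img,crop=None,s=1):
    if crop: img=img[crop[0]:crop[1],crop[2]:crop[3]]
    cv2.imwrite('pics/'+n,cv2.resize(np.ascontiguousarray(img[:,:,::-1]),None,fx=s,fy=s,interpolation=cv2.INTER_CUBIC))
def ray(cal,rc):
    K=np.array(cal['K'],float);d=np.array(cal['distortion'],float);T=np.array(cal['pose'])
    u=cv2.undistortPoints(np.array([[[rc[1],rc[0]]]],float),K,d)[0,0]
    v=T[:3,:3]@np.array([u[0],-u[1],-1]);return T[:3,3],v
def at_z(cal,rc,z):
    o,v=ray(cal,rc);return o+v*(z-o[2])/v[2]
def proj(cal,p):
    T=np.array(cal['pose']);c=T[:3,:3].T@(np.atleast_2d(p)-T[:3,3]).T;c=np.array([c[0],-c[1],-c[2]]).T
    return cv2.projectPoints(c,np.zeros(3),np.zeros(3),np.array(cal['K'],float),np.array(cal['distortion'],float))[0][:,0,::-1]
E
python3 - <<'E'
from h import *
a=r.grab_frame('side');b=r.grab_frame('top')
save('side.png',a,s=1.5);save('top.png',b,s=1.5)
print(r.sense())
for c in('side','top'):
  k=r.get_calibration(c);print(c,np.round(k['pose'],2).tolist(),np.round(k['K']).tolist(),k['distortion'])
  for n in('shaker','stand','pedestal_top','posts','lever_grip','pivot','pad','jar','cup','nozzle_near'):
    print(c,n,[(round(x['score'],2),np.round(x['position']).tolist(),int(x['region'].sum())) for x in r.silhouettes(c,n)])
E
```

```text
pics
{'clock': 0.1, 'qpos': array([ 1.15957757e+00,  3.53564639e-01,  1.63407543e+00,  2.43490445e-05,
        1.15517377e+00, -2.37528351e-03]), 'qvel': array([ 0.00036743, -0.00072657, -0.00125641, -0.001434  , -0.00031181,
       -0.00011606]), 'joint_efforts': array([-7.91835419e-05, -6.06360626e+01, -3.42819607e+01, -1.70460271e-04,
        3.79541700e-03, -5.11718838e-05]), 'eef_pos': array([248.27592932, 573.10614194, 230.63894241]), 'tcp_rot': array([-3.14037153e+00, -2.51646577e-05,  2.73273932e+00]), 'contact_force': array([1.02219802, 0.28998239, 0.01204761]), 'wrist_torque': array([ 0.01591011, -0.01425102,  0.01743612]), 'grasp_force': 0.0, 'opening': 0.9961009586060409}
side [[0.97, 0.12, -0.21, 210.67], [-0.24, 0.49, -0.84, -1208.72], [0.01, 0.86, 0.5, 872.14], [0.0, 0.0, 0.0, 1.0]] [[450.0, 0.0, 253.0], [0.0, 450.0, 186.0], [0.0, 0.0, 1.0]] [-0.12628818  0.          0.          0.          0.        ]
side shaker [(0.9, [179.0, 220.0], 392), (0.85, [165.0, 212.0], 296)]
side stand [(0.8, [226.0, 283.0], 1804)]
side pedestal_top [(0.9, [224.0, 281.0], 1719)]
side posts
[... 174 characters left out ...]
285.0], 51)]
side jar [(0.8, [282.0, 293.0], 642)]
side cup [(0.62, [146.0, 209.0], 104)]
side nozzle_near []
top [[-0.01, 0.98, -0.18, 299.44], [-1.0, -0.01, 0.0, 72.16], [-0.0, 0.18, 0.98, 1347.35], [0.0, 0.0, 0.0, 1.0]] [[389.0, 0.0, 259.0], [0.0, 389.0, 187.0], [0.0, 0.0, 1.0]] [-0.0040101  0.         0.         0.         0.       ]
top shaker [(0.86, [209.0, 206.0], 280), (0.8, [218.0, 175.0], 309)]
top stand [(0.91, [175.0, 304.0], 1729)]
top pedestal_top [(0.7, [173.0, 306.0], 1568)]
top posts [(0.7, [176.0, 304.0], 1610)]
top lever_grip [(0.85, [160.0, 329.0], 276)]
top pivot []
top pad []
top jar [(0.82, [183.0, 381.0], 317)]
top cup [(0.82, [212.0, 134.0], 444)]
top nozzle_near []
```

View pics/side.png

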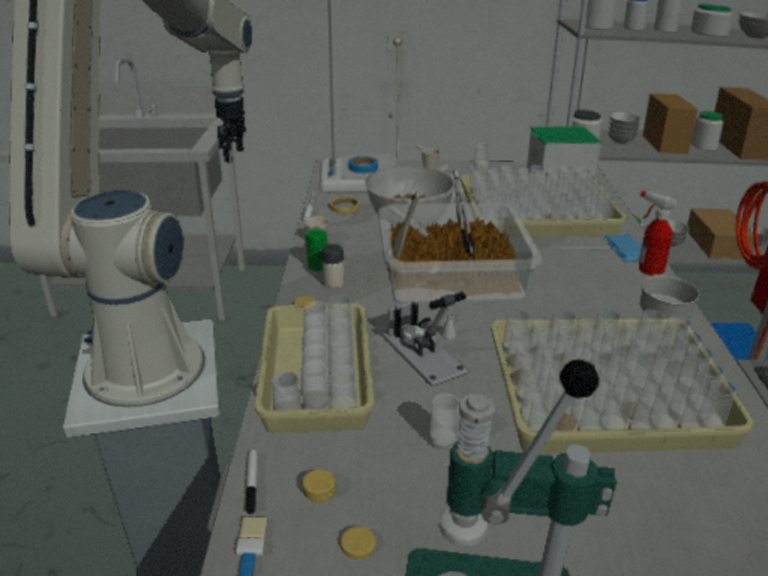

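View pics/top.png

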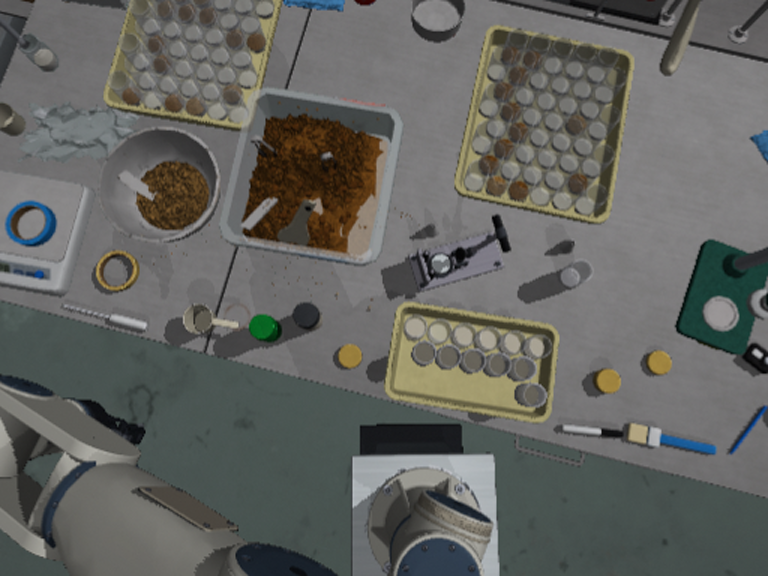

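The candidates are the dark-capped pale shaker at top (row 210, col 204) / side (177, 222), and the green look-alike at top (218, 176) / side (165, 211). I choose the dark one. The stand's pedestal is at top (175, 293) and the T-bar at top (155, 334), so the lever swings toward image left. The jar is at top (183, 381), and one nozzle is visible next to the stand, at side (217, 299).

```bash
cat > m.py <<'E'
from h import *
kt,ks=r.get_calibration('top'),r.get_calibration('side')
b=r.grab_frame('top');a=r.grab_frame('side')
def tri(pt,ps):
    (o1,v1),(o2,v2)=ray(kt,pt),ray(ks,ps);A=np.array([v1,-v2]).T
    s=np.linalg.lstsq(A,o2-o1,rcond=None)[0];p,q=o1+v1*s[0],o2+v2*s[1];return np.round((p+q)/2),round(np.linalg.norm(p-q),1)
S=r.silhouettes
sh=[x for x in S('top','shaker')][0];ss=S('side','shaker')[0]
print('shaker top@101',at_z(kt,sh['position'],90),'tri',tri(sh['position'],ss['position']))
print('green', at_z(kt,S('top','shaker')[1]['position'],90))
gt=S('top','lever_grip')[0];print('grip',gt['position'])
print('ped eye', at_z(kt,(263/1.5,440/1.5),35),'tbar eye',at_z(kt,(234/1.5,501/1.5),179))
E
python3 - <<'E'
from m import *
m1=cv2.resize(b[135:205,250:350],None,fx=4,fy=4,interpolation=cv2.INTER_CUBIC)
m2=cv2.resize(b[190:230,155:255],None,fx=4,fy=4,interpolation=cv2.INTER_CUBIC)
m3=cv2.resize(a[185:265,250:350],None,fx=4,fy=4,interpolation=cv2.INTER_CUBIC)
m4=cv2.resize(a[140:200,180:280],None,fx=4,fy=4,interpolation=cv2.INTER_CUBIC)
L=np.vstack([m1,m2]);R=np.vstack([m3,m4]);h=max(len(L),len(R))
f=lambda x:np.vstack([x,np.zeros((h-len(x),400,3),np.uint8)])
save('crop.png',np.hstack([f(L),f(R)]))
E
```

```text
shaker top@101 [439.14864816 329.71049499  90.        ] tri (array([439., 334.,  69.]), np.float64(5.5))
green [579.09536186 -89.53316115  90.        ]
grip [162.8, 330.5]
ped eye [578.49388213 -46.87671244  35.        ] tbar eye [ 607.3265324  -161.74429918  179.        ]
```

View pics/crop.png

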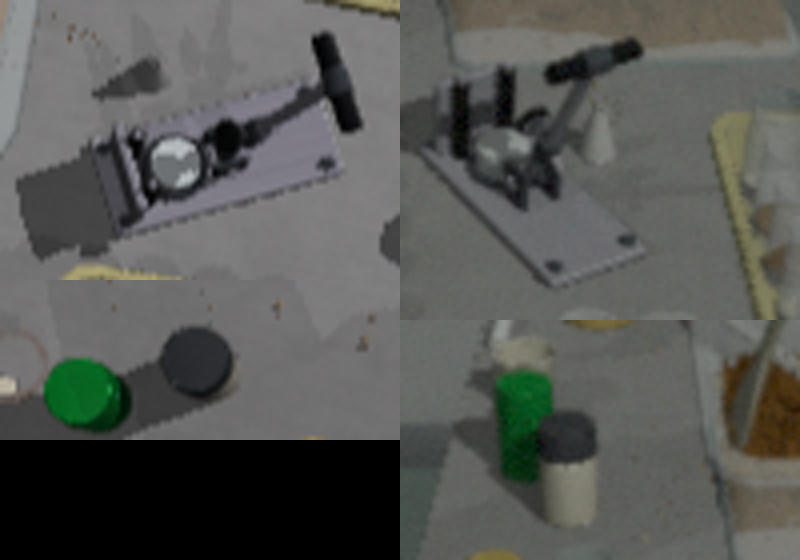

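Crop: dark-capped shaker cap centre at top (210, 204.2) with the green one beside it (~(218,176)). Pedestal top is at (176.3, 293.7) and the T-bar centre at (155.5, 334.2).

```bash
python3 - <<'E'
from h import *
kt,ks=r.get_calibration('top'),r.get_calibration('side')
sh=at_z(kt,(210,204.2),101);gr=at_z(kt,(217,175),101);pe=at_z(kt,(176.25,293.7),35);tb=at_z(kt,(155.5,334.2),188)
print(sh,gr,pe,tb)
# shaker side-view check: cap top centre in side crop
print('side check: shaker top proj',proj(ks,sh),'seen ~',(140+105/4,180+167/4))
d=(pe-tb)[:2];print('dist',np.linalg.norm(d),'yaw',np.arctan2(d[1],d[0]))
print('bar ends', [at_z(kt,(135+y/4,250+x/4),188) for x,y in((322,38),(352,128))])
print('ped side',proj(ks,pe),'seen',(185+147/4,250+103/4)); print('tb side',proj(ks,[*tb[:2],179]),'seen',(185+60/4,250+196/4))
print(at_z(ks,(185+147/4,250+103/4),35))
E
```

```text
[454.31150546 250.04748625 101.        ] [432.99275675 343.75723319 101.        ] [575.24380816 -48.04521604  35.        ] [ 606.5328071  -160.63537079  188.        ]
side check: shaker top proj [[165.20026852 220.20499539]] seen ~ (166.25, 221.75)
dist 116.85693988771644 yaw 1.841858247825609
bar ends [array([ 641.80144931, -150.90238488,  188.        ]), array([ 570.05989303, -170.49481259,  188.        ])]
ped side [[220.2306627  273.65862293]] seen (221.75, 275.75)
tb side [[199.43785246 296.2281418 ]] seen (200.0, 299.0)
[579.43899071 -58.01085328  35.        ]
```

carry_out --pt "0 0 0.057 -0.16 -0.11 0 -1" --pt "0 0 0.113 -0.36 -0.24 0 -1" --pt "0 0 0.17 -0.56 -0.38 0 -1" --pt "0 0 0.227 -0.7 -0.48 0 -1" --pt "0 0 0.283 -0.8 -0.54 0 -1" --pt "0 0 0.283 -0.8 -0.54 0 -1"

```text
clock: 2.15
eef_pos: [379.2, 368.8, 231.5]
tcp_rot: [3.141, 0.0, 1.841]
contact_force: [0.3, -0.4, 0.2]
opening: 0.998
grasp_force: 0.0
```

carry_out --pt "0 0 0 -0.18 0.054 0 -1" --pt "0 0 0 -0.38 0.114 0 -1" --pt "0 0 0 -0.54 0.162 0 -1" --pt "0 0 0 -0.54 0.162 0 -1" --pt "0 0 0 -0.54 0.162 0 -1"

```text
clock: 2.78
eef_pos: [453.4, 251.9, 231.3]
tcp_rot: [-3.141, -0.001, 1.845]
contact_force: [0.4, -0.4, 0.1]
opening: 0.997
grasp_force: 0.0
```

```bash
python3 - <<'E'
from h import *
s=r.sense();k=r.get_calibration('wrist');w=r.grab_frame('wrist')
print(s['eef_pos'],s['tcp_rot'],proj(k,[[454,250,101],[454,250,0],[433,344,101]]))
for x in r.silhouettes('wrist','shaker'):
  c,rad=cv2.minEnclosingCircle(np.argwhere(x['region']).astype(np.float32));print(x['score'],x['position'],c,rad,at_z(k,x['position'],101))
save('w1.png',w)
E
```

```text
[453.3800756  251.91166348 231.25354717] [-3.14144228e+00 -5.65728350e-04  1.84530181e+00] [[186.76226989 256.02945162]
 [162.94651199 255.82050459]
 [ 70.72818392 262.76873728]]
0.77 [178.4, 257.9] (177.7475128173828, 259.8573913574219) 36.949520111083984 [453.50810275 257.70411795 101.        ]
0.55 [69.8, 263.2] (69.61267852783203, 261.0) 35.73891067504883 [433.13403723 344.77506741 101.        ]
```

View pics/w1.png

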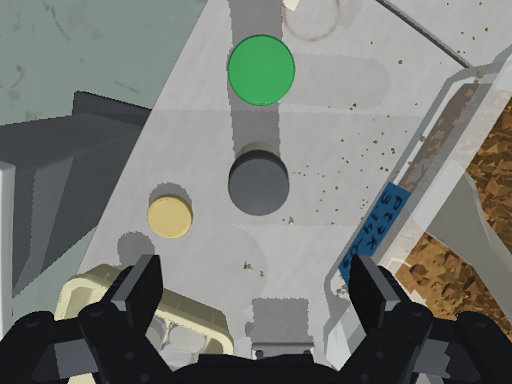

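The dark disc is the cap, centred at about (184, 258), right under the tool within ~2 mm. The green one is at (70, 262), clear of the fingers. Descending to grip.

carry_out --pt "0 0 0 0 0.005 0.15 -1" --pt "0 0 0 0 0.005 0.35 -1" --pt "0 0 0 0 0.005 0.53 -1" --pt "0 0 0 0 0.005 0.656 -1" --pt "0 0 0 0 0.005 0.656 -1" --pt "0 0 0 0 0.005 0.656 0.6" --pt "0 0 0 0 0.005 0.656 1" --pt "0 0 0 0 0.005 0.656 1" --force 40

```text
clock: 3.88
eef_pos: [455.9, 252.2, 69.1]
tcp_rot: [3.139, -0.001, 1.844]
contact_force: [-0.9, 0.5, 8.1]
opening: 0.665
grasp_force: 42.3
```

carry_out --pt "0 0 0 0 0 0 1" --pt "0 0 0 0 0 0 1" --pt "0 0 0 0 0 0 1" --pt "0 0 0 0 0 0 1"

```text
clock: 4.38
eef_pos: [455.9, 252.2, 69.1]
tcp_rot: [3.139, -0.001, 1.844]
contact_force: [-1.1, 0.9, 7.6]
opening: 0.662
grasp_force: 42.3
```

carry_out --pt "0 0 0 0 0 -0.12 1" --pt "0 0 0 0 0 -0.32 1" --pt "0 0 0 0 0 -0.5 1" --pt "0 0 0 -0.15 -0.02 -0.6 1" --pt "0 0 0 -0.35 -0.05 -0.6 1" --pt "0 0 0 -0.55 -0.08 -0.6 1" --pt "0 0 0 -0.75 -0.1 -0.6 1" --pt "0 0 0 -0.9 -0.12 -0.6 1"

```text
clock: 5.38
eef_pos: [486.9, 24.7, 218.3]
tcp_rot: [3.14, 0.001, 1.843]
contact_force: [0.0, 0.7, -1.5]
opening: 0.658
grasp_force: 43.8
```

carry_out --pt "0 0 0 -0.15 -0.03 0 1" --pt "0 0 0 -0.3 -0.06 0 1" --pt "0 0 0 -0.38 -0.07 0 1" --pt "0 0 0 -0.38 -0.07 0 1" --pt "0 0 0 -0.38 -0.07 0 1"

```text
clock: 6.0
eef_pos: [495.2, -69.1, 217.7]
tcp_rot: [3.141, -0.0, 1.843]
contact_force: [-0.7, 0.4, -1.5]
opening: 0.663
grasp_force: 43.8
```

```bash
python3 - <<'E'
from h import *
s=r.sense();k=r.get_calibration('wrist');w=r.grab_frame('wrist')
y=1.842;X=np.array([np.cos(y),np.sin(y),0]);Y=np.array([-np.sin(y),np.cos(y),0]);P=np.array([575.2,-48,0])
pts=[P+[0,0,35]]+[P+31*X+t*22*Y+[0,0,84] for t in(1,-1)]+[P-117*X+t*40*Y+[0,0,179] for t in(1,-1)]
print(s['eef_pos'],s['tcp_rot'],np.round(proj(k,pts)))
for q in np.round(proj(k,pts)).astype(int): cv2.circle(w,(int(q[1]),int(q[0])),2,(255,0,0),-1)
save('w2.png',w,s=1.5)
E
```

```text
[495.24990623 -69.11342467 217.66353749] [ 3.14110000e+00 -1.51394326e-04  1.84345983e+00] [[172. 336.]
 [150. 326.]
 [151. 377.]
 [373. 314.]
 [369. 418.]]
```

View pics/w2.png

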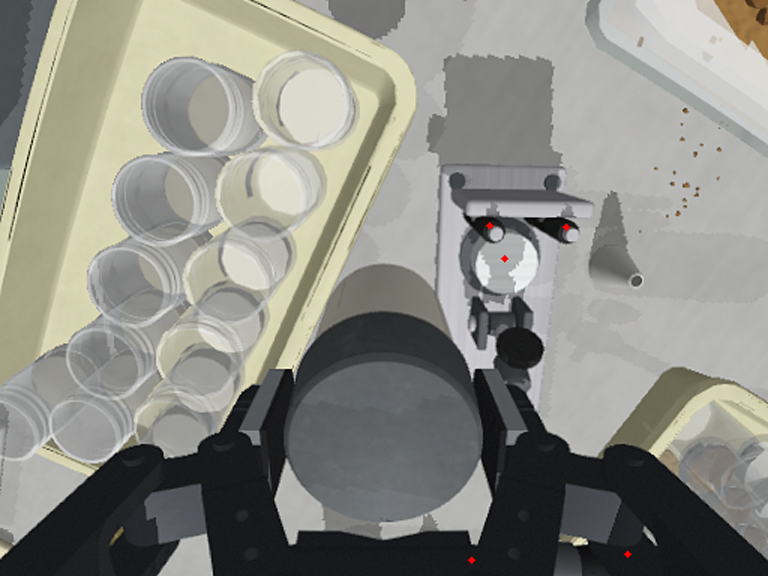

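The held shaker is upright in the fingers. The pedestal disc is near (172, 336) as predicted, with post tips at ~(155, 331) and (155, 379). I'll zoom in to confirm.

```bash
python3 - <<'E'
from h import *
s=r.sense();k=r.get_calibration('wrist');w=r.grab_frame('wrist')
y=1.842;X=np.array([np.cos(y),np.sin(y),0]);Y=np.array([-np.sin(y),np.cos(y),0]);P=np.array([575.2,-48,0])
z=6;im=cv2.resize(w[95:190,280:410],None,fx=z,fy=z,interpolation=cv2.INTER_CUBIC)
def poly(p,c): 
  q=((proj(k,np.array(p))-[95,280]+.5)*z)[:,::-1];cv2.polylines(im,[np.round(q).astype(int)],True,c,1)
t=np.linspace(0,6.28,40)
poly([P+22*np.cos(a)*X+22*np.sin(a)*Y+[0,0,35] for a in t],(255,0,0))
for g in(22,-22): poly([P+(31+7*np.cos(a))*X+(g+7*np.sin(a))*Y+[0,0,84] for a in t],(0,255,0))
poly([P+x*X+v*Y+[0,0,80] for x,v in((39,38),(49,38),(49,-38),(39,-38))],(0,0,255))
poly([P+x*X+v*Y+[0,0,10] for x,v in((65,45),(-145,45),(-145,-45),(65,-45))],(255,255,0))
save('w3.png',im)
E
```

```text
(no output)
```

View pics/w3.png

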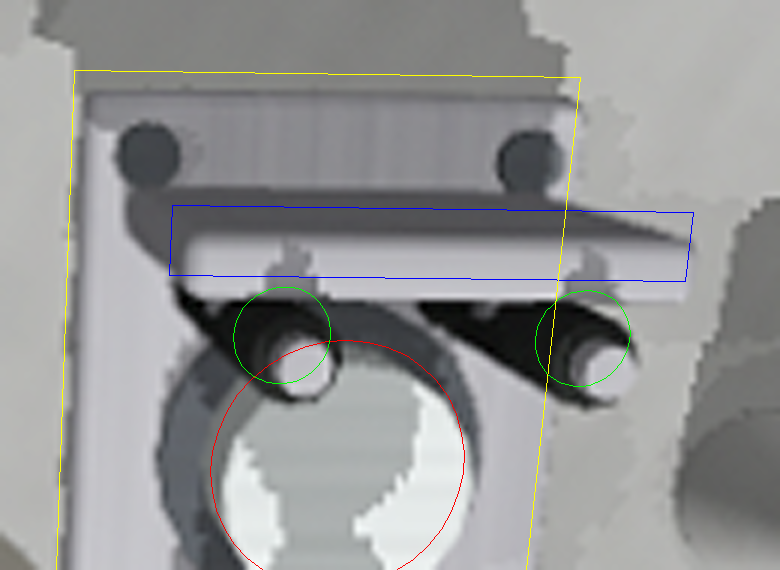

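```bash
python3 - <<'E'
from h import *
k=r.get_calibration('wrist');e=r.sense()['eef_pos'];t=np.linspace(0,6.28,40)
for z,R in((32,29),(32-101,27)):
  q=proj(k,[e+[R*np.cos(a),R*np.sin(a),z] for a in t])*1.5;print(z,proj(k,e+[0,0,z])*1.5,q.min(0),q.max(0))
E
```

```text
32 [[440.44312332 385.28607052]] [341.09110233 277.28803336] [524.82448029 493.28050241]
-69 [[312.56132894 384.16439696]] [255.72317524 325.81576898] [365.46996722 442.50111152]
```

carry_out --pt "0 0 0 -0.01 0.15 0 1" --pt "0 0 0 -0.02 0.3 0 1" --pt "0 0 0 -0.02 0.336 0.05 1" --pt "0 0 0 -0.02 0.336 0.16 1" --pt "0 0 0 -0.02 0.336 0.3 1" --pt "0 0 0 -0.02 0.336 0.39 1" --pt "0 0 0 -0.02 0.336 0.43 1" --pt "0 0 0 -0.02 0.336 0.44 1"

```text
clock: 7.1
eef_pos: [577.1, -51.5, 106.9]
tcp_rot: [-3.141, -0.0, 1.844]
contact_force: [-0.2, 0.3, -1.3]
opening: 0.662
grasp_force: 44.0
```

carry_out --pt "0 0 0 0 0 0.004 1" --pt "0 0 0 0 0 0.008 1" --pt "0 0 0 0 0 0.008 1"

```text
clock: 7.48
eef_pos: [577.9, -51.8, 105.8]
tcp_rot: [3.141, 0.0, 1.844]
contact_force: [-0.6, 0.2, -2.2]
opening: 0.663
grasp_force: 44.0
```

```bash
python3 - <<'E'
from h import *
a=r.grab_frame('side');b=r.grab_frame('wrist');a=cv2.resize(a[160:260,235:335],None,fx=4,fy=4,interpolation=cv2.INTER_CUBIC)
b=cv2.resize(b,(400,300));save('p1.png',np.hstack([a,np.vstack([b,np.zeros((100,400,3),np.uint8)])]))
print(r.sense()['eef_pos'],r.sense()['contact_force'])
E
```

```text
[577.84032696 -51.79224992 105.64071961] [-0.43177926 -0.09288205 -1.78554685]
```

View pics/p1.png

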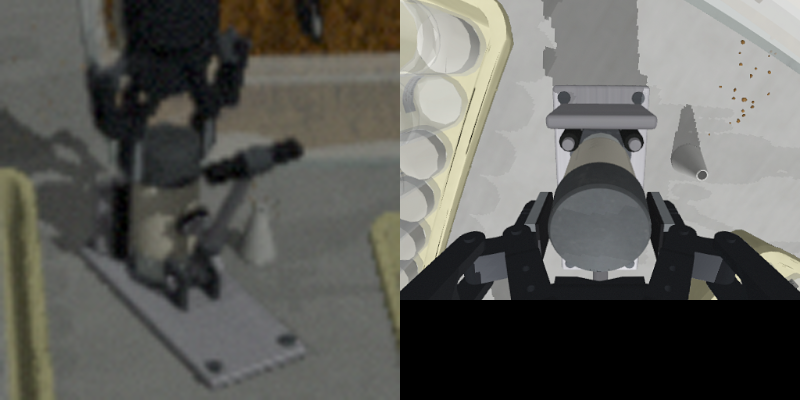

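The shaker is centred between the posts over the pedestal but not yet loaded. I'll lower it the last few mm.

carry_out --pt "0 0 0 0 0 0.006 1" --pt "0 0 0 0 0 0.009 1" --pt "0 0 0 0 0 0.009 1"

```text
clock: 7.95
eef_pos: [578.0, -51.9, 104.0]
tcp_rot: [3.141, 0.0, 1.844]
contact_force: [-2.0, -0.3, 9.3]
opening: 0.665
grasp_force: 45.1
```

carry_out --pt "0 0 0 0 0 -0.002 0.2" --pt "0 0 0 0 0 -0.002 -0.6" --pt "0 0 0 0 0 -0.002 -1" --pt "0 0 0 0 0 -0.002 -1" --pt "0 0 0 0 0 -0.002 -1" --pt "0 0 0 0 0 -0.002 -1"

```text
clock: 8.7
eef_pos: [577.6, -51.8, 103.5]
tcp_rot: [-3.141, -0.0, 1.844]
contact_force: [0.2, 0.4, -0.1]
opening: 0.997
grasp_force: 0.0
```

carry_out --pt "0 0 0 0 0 -0.1 -1" --pt "0 0 0 0 0 -0.28 -1" --pt "0 0 0 0 0 -0.48 -1" --pt "0 0 0 0 0 -0.6 -1" --pt "0 0 0 -0.2 0 -0.65 1" --pt "0 0 0 -0.4 0 -0.65 1" --pt "0 0 0 -0.58 0 -0.65 1" --pt "0 0 0 -0.65 0 -0.65 1"

```text
clock: 9.7
eef_pos: [621.6, -210.4, 265.8]
tcp_rot: [-3.141, 0.0, 1.842]
contact_force: [0.8, -0.5, -1.0]
opening: 0.141
grasp_force: 0.0
```

```bash
python3 - <<'E'
from h import *
s=r.sense();k=r.get_calibration('wrist');w=r.grab_frame('wrist');a=r.grab_frame('side')
y=1.843;X=np.array([np.cos(y),np.sin(y),0]);Y=np.array([-np.sin(y),np.cos(y),0]);P=np.array([577.4,-51.4,0])
print(s['eef_pos'],s['opening'],'want',P-152*X,'stand x,y',(s['eef_pos']-P)@X,(s['eef_pos']-P)@Y)
def poly(p): cv2.polylines(w,[np.round(proj(k,np.array(p))[:,::-1]).astype(int)],True,(255,0,0),1)
t=np.linspace(0,6.28,40)
poly([P+29*np.cos(a_)*X+29*np.sin(a_)*Y+[0,0,136] for a_ in t])
poly([P+(-117+x)*X+v*Y+[0,0,179] for x,v in((9,40),(9,-40),(-9,-40),(-9,40))])
a=cv2.resize(a[160:260,235:335],(384,384),interpolation=cv2.INTER_CUBIC)
save('p2.png',np.hstack([w,a])[:,:800])
E
```

```text
[ 621.64326574 -210.43613743  265.76587694] 0.14138034730663213 want [ 618.26590276 -197.80347671    0.        ] stand x,y -165.0755555083732 0.14333817121794112
```

View pics/p2.png

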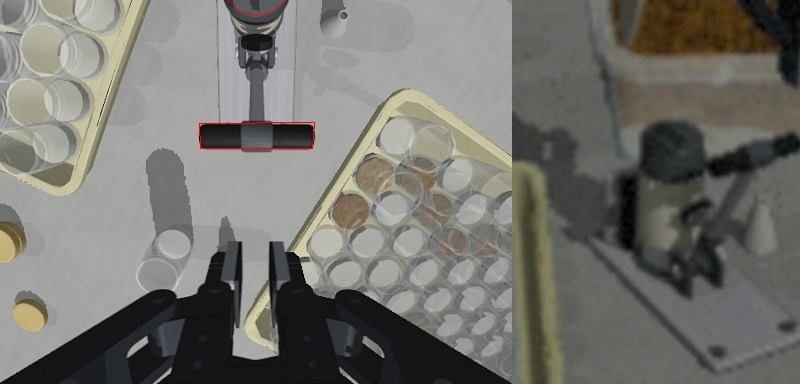

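Overlay matches: T-bar box at (136, 257), shaker cap under the top of the picture, and the side view shows the shaker upright on the pedestal. Next: descend behind the bar.

carry_out --pt "0 0 0 0 0 0.1 1" --pt "0 0 0 0 0 0.25 1" --pt "0 0 0 0 0 0.37 1" --pt "0 0 0 0 0 0.41 1" --pt "0 0 0 0.03 0 0.41 1" --pt "0 0 0 0.06 0 0.41 1" --pt "0 0 0 0.09 0 0.41 1" --pt "0 0 0 0.12 0 0.41 1"

```text
clock: 10.8
eef_pos: [614.4, -179.8, 165.1]
tcp_rot: [3.139, 0.003, 1.844]
contact_force: [1.9, -6.6, 4.9]
opening: 0.001
grasp_force: 3.0
```

carry_out --pt "0 0 0 0.02 0 0 1" --pt "0 0 0 0.04 0 0 1" --pt "0 0 0 0.06 0 0 1" --pt "0 0 0 0.08 0 0 1"

```text
clock: 11.3
eef_pos: [609.5, -161.1, 165.3]
tcp_rot: [3.138, 0.004, 1.844]
contact_force: [1.3, -5.9, 3.8]
opening: 0.004
grasp_force: 3.1
```

carry_out --pt "0 0 0 0.03 0 0 1" --pt "0 0 0 0.06 0 0 1" --pt "0 0 0 0.09 0 0 1" --pt "0 0 0 0.12 0 0 1" --pt "0 0 0 0.15 0 0 1" --pt "0 0 0 0.17 0 0 1" --pt "0 0 0 0.18 0 0 1" --pt "0 0 0 0.18 0 0 1"

```text
clock: 12.3
eef_pos: [597.6, -117.8, 165.4]
tcp_rot: [3.138, 0.004, 1.844]
contact_force: [1.3, -7.6, 5.0]
opening: -0.001
grasp_force: 3.6
```

```bash
cat > lev.py <<'E'
from h import *
s=r.sense();k=r.get_calibration('wrist');w=r.grab_frame('wrist')
y=1.843;X=np.array([np.cos(y),np.sin(y),0]);Y=np.array([-np.sin(y),np.cos(y),0]);P=np.array([577.4,-51.4,0])
e=s['eef_pos']-P;print(s['eef_pos'],s['contact_force'],'stand x,y',e@X,e@Y)
for th in(.35,.4,.45,.5):
  c=P+(-45-165*np.sin(.45-th))*X+[0,0,30+165*np.cos(.45-th)]
  print(th,'far edge row (bar front)',proj(k,[c+9*X*np.cos(.6)+[0,0,9*np.sin(.6)],c+30*Y,c-30*Y]).round(1).tolist(),'TCP x',-45-165*np.sin(.45-th)-20)
g=r.silhouettes('wrist','lever_grip')
for x in g: 
  q=np.argwhere(x['region']);print(x['score'],x['position'],q.min(0),q.max(0))
E
python3 - <<'E'
from lev import *
a=r.grab_frame('side')
a=cv2.resize(a[160:260,235:335],(384,384),interpolation=cv2.INTER_CUBIC)
save('p3.png',np.hstack([w,a])[:,:800])
E
```

```text
[ 597.56364453 -117.84883031  165.41087721] [ 1.26548234 -7.63716795  4.97768119] stand x,y -69.42332445466532 -1.5561593737980672
0.35 far edge row (bar front) [[262.3, 253.1], [272.0, 179.0], [271.9, 327.2]] TCP x -81.47251374672665
0.4 far edge row (bar front) [[243.6, 253.1], [254.6, 177.0], [254.6, 329.2]] TCP x -73.24656292966192
0.45 far edge row (bar front) [[223.2, 253.1], [235.8, 175.3], [235.8, 330.9]] TCP x -65.0
0.5 far edge row (bar front) [[201.4, 253.1], [215.6, 173.7], [215.6, 332.5]] TCP x -56.75343707033808
0.58 [240.4, 252.4] [148 147] [274 361]
```

View pics/p3.png

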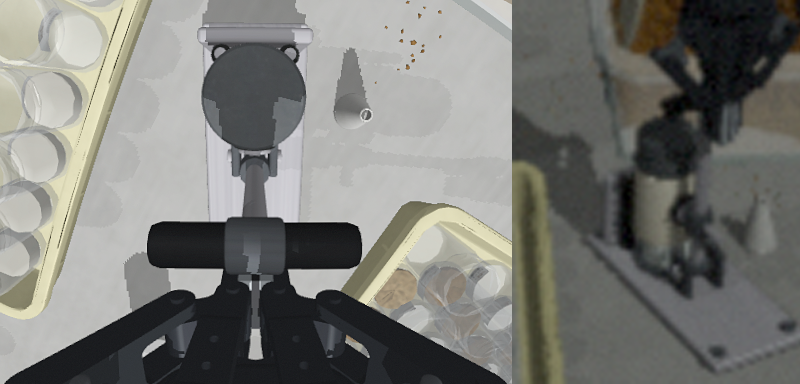

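The bar centre is at row 244 and the model gives 236 when upright, so the lever is at ≈0.427 rad. About 4 mm more is needed. The side view shows the shaker upright against the posts.

carry_out --pt "0 0 0 0.008 0 0 1" --pt "0 0 0 0.016 0 0 1" --pt "0 0 0 0.016 0 0 1" --pt "0 0 0 0.016 0 0 1"

```text
clock: 12.95
eef_pos: [596.7, -114.4, 165.5]
tcp_rot: [3.138, 0.004, 1.844]
contact_force: [1.1, -7.7, 6.4]
opening: 0.005
grasp_force: 4.2
```

```bash
python3 - <<'E'
from lev import *
# bar: dark pixels in columns 170-215 (left of the collar)
g=w[190:300,165:210].mean(2);d=(g<60).mean(1)>.5;q=np.where(d)[0]+190;print('bar rows',q.min(),q.max())
E
```

```text
[ 596.65593913 -114.37670407  165.54544738] [ 1.14503955 -7.74784261  6.37966946] stand x,y -65.83499844207066 -1.6153721800796141
0.35 far edge row (bar front) [[270.5, 253.0], [279.6, 179.7], [279.5, 326.4]] TCP x -81.47251374672665
0.4 far edge row (bar front) [[252.1, 253.0], [262.6, 177.7], [262.5, 328.3]] TCP x -73.24656292966192
0.45 far edge row (bar front) [[232.2, 253.0], [244.1, 176.0], [244.1, 330.1]] TCP x -65.0
0.5 far edge row (bar front) [[210.8, 253.0], [224.4, 174.4], [224.3, 331.6]] TCP x -56.75343707033808
0.95 [240.4, 256.2] [155 146] [274 361]
0.53 [104.1, 251.9] [ 49 201] [156 305]
bar rows 222 299
```

The lever is upright: its bar centre is at about row 244, against 244.1 in the model. I'm handing in.

```bash
python3 -c "
from rig import r
print(r.sign_off())"
```

```text
the job is handed in; nothing more can be done
None
```

I stood the shaker upright on the pedestal and let go, then swung the lever to upright (about 0.45 rad by my measurement) to clamp it against the posts. I handed the job in at about 13 s with the lever still held. The result of the judging was not shown.

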